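# Set the scribing plate's swivel fence back to ninety degrees with a try square

## Task

The swivelling fence of the scribing plate has been left clamped at an angle. Slacken its knurled nut about a quarter turn (anticlockwise seen from above), then pick up the try square, lay it flat on the plate and press it into the corner until its stock lies along the fixed rail and its blade has swung the fence flat against itself, at ninety degrees. Finish while still gripping the square there, pressed against both rail and fence so that the nut could be tightened, and leave the other things on the bench where they lie.

Things in the scene. Friction and masses are not known exactly. Their poses are not given: they have to be found in the camera images.
- try_square: steel try square lying flat; origin: outer heel corner at the underside. Stock from x -20 to 0, y -75 to 0, 22 high (its outer face x = 0 goes on the rail). Blade (in mid-height, z 9.5 to 12.5) from the stock to x -100, y -16 to 0; its outer edge y = 0, flush with the stock's end, goes on the fence. 0.29 kg, heavy in the stock. Grip the stock's upper half across x, near y -40
- scribing_plate: dark steel plate 150 x 150 x 10, fixed, its frame under its centre, z up. The square belongs with its axes parallel to this frame's and its heel at the corner
- corner (a point): on the plate's top (z 10 over the bench), where the rail's face and the fence's face meet when the fence is square; axes as the plate's. Rail toward +x, fence toward +y of it
- rail: fixed steel rail, origin at the corner: its face is x = 0, it runs along y from -106 to -6, 16 deep (to x +16), only 8 high above the plate, so fingers 10 or more above the plate pass over it
- fence (a joint): swivelling steel bar 104 x 28 x 16 high on the plate; 0 = square to the rail, positive = its free end leans in toward the square (starts 0.08 to 0.22). Pivot 32 in -x and 14 in +y from the corner; the face runs from 6 to 110 from the rail, both sides of the pivot: a pressed blade stops it flat. Slack, it drags with 0.1 N m; clamped, over 1 N m; 10 to 15 N along the rail swings it home
- fence_mid (a point): middle of the fence's face (62 from the rail, half height); moves with the fence
- clamp_nut (a joint): knurled round nut, 24 across and 18 high, on the fence's pivot; about 0 = clamped, grows anticlockwise from above, freed by 0.8 rad, end of thread at 2.4. Turns with under 0.2 N m
- nut_top (a point): centre of the nut's top, 46 above the bench; the fence's top is 26 above the bench and the clamp washer 28; the stud sticks out 3.5 over the nut
- copper_offcut: copper offcut 12 x 55 x 8, loose bystander
- scribe_pen: steel scriber 8 x 125, loose bystander
- ring_blank: silver ring 21 across, 6 high, loose bystander
- wax: amber lump of beeswax 30 x 40 x 15, loose bystander

How it is judged:
On the way:
1. the clamp nut has been slackened (0.7 rad or more) (value of joint clamp_nut above 0.7 rad), for 0.2 s.
At the end, for the whole second after the job is handed in: nut slack (0.7 rad or more); fence within 0.025 rad of square; square flat on the plate, within 0.025 rad of the rail, heel within 4 mm of the corner, pressing on rail and fence with over 1.5 N each, still held by the fingers (value of joint clamp_nut above 0.7 rad and value of joint fence between -0.025 and 0.025 rad and angle between the x axis of try_square and the x axis of rail, either way round below 0.025 rad and angle between try_square's own z axis and vertical below 0.04 rad and horizontal distance between try_square and corner below 0.004 m and z of try_square in the frame of corner below 0.003 m and contact force between try_square and rail above 1.5 N and contact force between try_square and fence above 1.5 N and contact force between the fingers and try_square above 3 N); the arm keeps its last pose, push and grip.
It fails at once if a loose thing on the bench was pushed more than 3 cm (distance of any of copper_offcut, scribe_pen, ring_blank, wax from where it was at the start of the episode above 0.03 m).
It also fails if it takes over 64 s, if anything falls off the work surface, if the arm or the gripper's body presses on something with over 40 N, if the wrist force passes 120 N, or if a joint passes its speed limit or range.

## Robot

A 6-joint arm with a two-finger parallel gripper is mounted at the origin on a cart in front of the work surface, level with it; the furniture and walls round the work are solid. World frame = base frame: x ahead of the robot, y to its left, z up, the work surface at z = 0. Lengths are in m, angles in rad, forces in N, time in s.
With the tool pointing down it reaches from about 0.3 to 0.875 m from the base axis. Payload 6.4 kg.
Tool frame: the origin (TCP) lies at the very end of the fingers, on their centre line; the grasp point (between the pads) lies 19 mm behind it; z points along the fingers, y is the line along which they close (so a half turn about z gives the same grasp; the last joint's range is limited). The gripper opens to 85 mm and grips with 20 to 120 N. Pads are 22 mm wide; open, the fingers measure 114 mm over their backs; the gripper's body (76 mm by 85 mm) begins 54 mm behind the grasp point. The pads swing forward as they close: fully open they stand 13 mm farther back than shut.
Start: joints at [1.121, 0.181, 1.607, -0, 1.354, -0.206], TCP at [0.139, 0.558, 0.231] pointing down, gripper open.
Joint ranges: [-2.99, 2.99], [-0.89, 2.07], [0.3, 2.58], [-1.14, 4.28], [0, 2.63], [-3.12, 3.12]. Speed limits (rad/s): [2.57, 2.57, 3.01, 3.14, 3.14, 3.14].

## Interface

Orientations are given as a unit quaternion [w, x, y, z].
In Python, from bench import ctrl gives the robot as it stands.
- The arm moves only by the tool jog_arm, never from a script. Its argument "series" is a list that holds one entry, the list of rows, each a list of 7 numbers: the shift along the tool's x, y, z in mm, then the turn, a rotation vector about the tool's x, y, z in rad, then the finger opening in mm, from 0 to 85.4. In form: [[[tx, ty, tz, rx, ry, rz, gripper], ...]]. A call has exactly 10 rows; each row shifts and turns the commanded pose from where the row before left it, along the tool's axes as they then stand; what a row does not reach is not made up. A row lasts 1/10 s, in which the tool goes at most 50 mm and 8.59 degrees, less where a joint would pass 70% of its speed; a pose out of reach is approached as far as the arm can. A call with a gripper value outside its range is refused whole. The fingers move at their own pace and stop on an object; the grip force is fixed at half the most. Time passes only in rows, so rows that do not move let the fingers close, or fill a call up. It gives the time, the measured TCP pose, the force, the opening and the grip force at its end, in the units of the state.
- ctrl.get_obs(): the state, without advancing time (a new reading comes with each control period).
- ctrl.camera(name): name is "side" or "top" or "wrist"; returns a dict with "frame" (480x640x3 uint8, blue, green, red), "z_map" (480x640 float32, m along the optical axis (not along the pixel's ray), 0 where there is no reading), "fx", "fy", "cx", "cy" (pixels), "xyz" and "rotation" of the camera in the world. Camera axes: x right, y down, z forward; pixel columns grow to the right and rows downward; lengths in m; the calibration is good to about 2 mm. A picture is of the moment at which its call begins.
- ctrl.hand_in(): hands the job in; it is judged then, once.
The state is a dict: "time_s": time; "q": joint angles; "dq": joint speeds; "joint_efforts": joint torques, N m; "eef_pos": TCP position; "eef_rot": TCP orientation; "wrist_force": force on the tool from outside, world axes, zero at the start; "torque": the same for the moment, N m; "opening": opening from 0.0 (shut) to 1.0 (fully open); "grasp_force": force on a finger pad.
Only numpy, scipy, OpenCV 4.12 (cv2) and the standard library are available. Lean on these libraries where they do the work, as an engineer would, in place of code of your own. Each camera call takes 0.05 s, during which the arm holds its last target. There are 200 camera calls.

## Working session

There is one attempt and no reset: what is moved stays moved. The work goes in short steps, Python scripts to look and compute and a tool call to move; the robot and the scene stay as the last step left them, time stands still between calls to the robot, and variables do not carry over. Pictures are saved under pics/ and viewed, at most 10 in all, crops included, and the job is handed in when it is done.

Besides the shell and the picture viewer there is one more tool, called as a command line: name --argument value ..., lists and objects as JSON in quotes. jog_arm: Moves the arm, as the interface text tells. Its arguments: {"type":"object","properties":{"series":{"type":"array"}},"required":["series"]}

```bash
mkdir -p pics
cat > h.py <<'E'
import numpy as np, cv2
from bench import ctrl
def cloud(c):
    z=c["z_map"]; v,u=np.mgrid[0:480,0:640]
    p=np.stack([(u-c["cx"])/c["fx"]*z,(v-c["cy"])/c["fy"]*z,z],-1)
    R=np.array(c["rotation"]); 
    if R.shape!=(3,3):
        from scipy.spatial.transform import Rotation as Ro
        R=Ro.from_quat([R[1],R[2],R[3],R[0]]).as_matrix()
    w=p@R.T+np.array(c["xyz"]); w[z==0]=np.nan
    return w
E
python3 - <<'E'
from h import *
for n in("top","side"):
    c=ctrl.camera(n); cv2.imwrite(f"pics/{n}0.png",c["frame"]); w=cloud(c); np.save(f"{n}0.npy",w)
    print(n,c["xyz"],c["rotation"],c["fx"],w[240,320],w[100,100],w[400,500])
print(ctrl.get_obs())
E
```

```text
top [0.3720045  0.09766759 0.98573579] [ 0.05978049 -0.7003484   0.70946197 -0.05101107] 509.1581805128889 [ 0.51977509  0.11750293 -0.00158066] [0.78207843 0.53032019 0.07795609] [ 0.21963844 -0.20353612  0.03193126]
side [ 0.22373052 -0.62308611  0.52798821] [-0.48399933  0.84848693 -0.19034474  0.0978952 ] 542.1720379477589 [0.5669723  0.16570413 0.02401935] [ 0.31685656  2.27802327 -0.21513895] [ 0.37436748 -0.48845191  0.32881488]
{'time_s': 0.1, 'q': array([ 1.12069590e+00,  1.81431951e-01,  1.60789561e+00, -1.75744901e-05,
        1.35379345e+00, -2.06266728e-01]), 'dq': array([ 0.00088441, -0.00086165, -0.00133465, -0.00020179, -0.00061708,
        0.00031849]), 'joint_efforts': array([-2.46184190e-04, -4.45880055e+01, -3.52235091e+01, -3.09049310e-04,
        4.15016271e-03,  1.80548551e-05]), 'eef_pos': array([0.13857293, 0.55755141, 0.2304998 ]), 'eef_rot': array([-2.38191107e-04,  1.21613129e-01,  9.92577283e-01, -7.26158627e-04]), 'wrist_force': array([0.64601528, 0.01779053, 1.03431009]), 'torque': array([0.02803393, 0.02340776, 0.03021878]), 'grasp_force': 0.0, 'opening': 0.99981815144764}
```

View pics/top0.png

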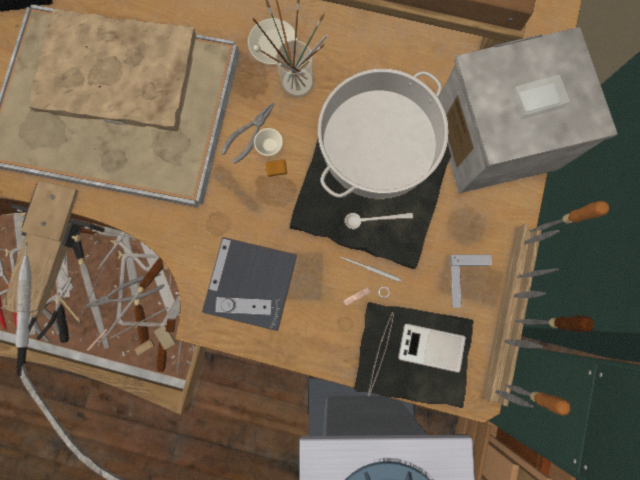

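Run:
```python
from h import *
im=cv2.imread("pics/top0.png")
a=cv2.resize(im[230:335,195:305],None,fx=3.6,fy=3.6,interpolation=cv2.INTER_CUBIC)
b=cv2.resize(im[230:335,430:540],None,fx=3.6,fy=3.6,interpolation=cv2.INTER_CUBIC)
cv2.imwrite("pics/crop.png",np.hstack([a,b]))
w=np.load("top0.npy")
np.set_printoptions(precision=4,suppress=True)
for n,(u,v) in dict(rail_t=(224,243),rail_b=(214,287),nut=(228,303),fencefree=(266,306),plate=(260,265),bench=(320,290),stock=(475,260),blade=(456,290),tool=(520,300),pot=(330,180)).items(): print(n,w[v,u])
# square: pixels 8..30mm high nearby
z=w[...,2]
```

```text
rail_t [0.5139 0.3025 0.0158]
rail_b [0.4291 0.3186 0.0219]
nut [0.3981 0.2864 0.0471]
fencefree [0.3923 0.2196 0.0232]
plate [0.4716 0.2343 0.0033]
bench [ 0.4221  0.1185 -0.0012]
stock [ 0.4739 -0.1765  0.0212]
blade [ 0.4182 -0.1399  0.0118]
tool [ 0.3974 -0.252   0.0321]
pot [0.6342 0.0963 0.0221]
```

View pics/crop.png

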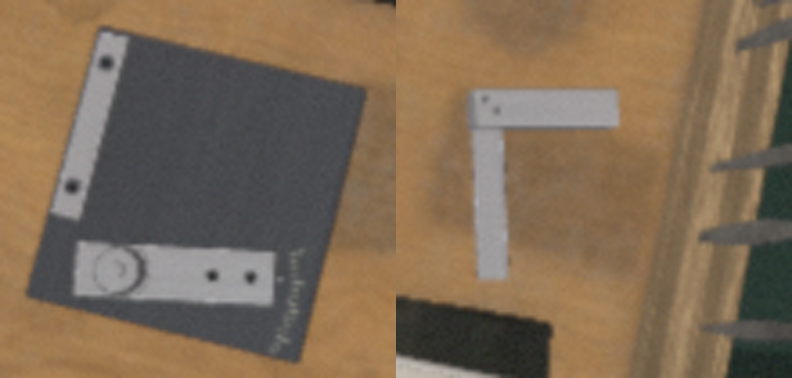

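View pics/side0.png

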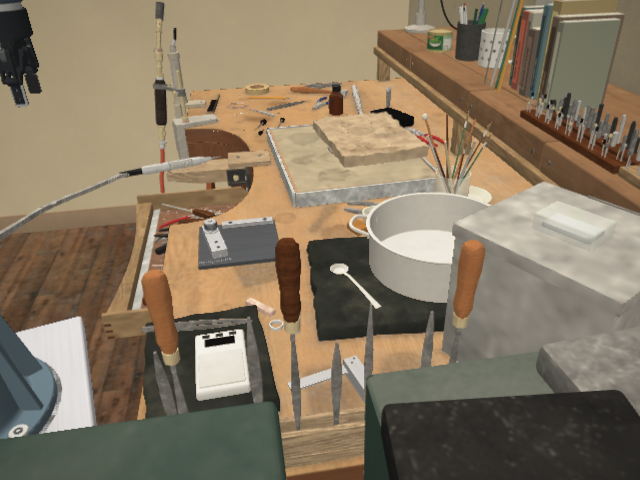

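The top crop shows the plate (corners at 100,28 / 366,90 / 298,361 / 27,296), the rail on its left, the fence at the bottom with the nut at (118,269). The square's stock runs 471–618 × 90–127 and its blade points down the image. The side view shows the tools standing in a rack on the −y side of the square.

```bash
cat >> h.py <<'E'
def ray(c,uv,zp):
    from scipy.spatial.transform import Rotation as Ro
    q=c["rotation"]; R=Ro.from_quat([q[1],q[2],q[3],q[0]]).as_matrix()
    uv=np.atleast_2d(uv).astype(float)
    d=np.c_[(uv[:,0]-c["cx"])/c["fx"],(uv[:,1]-c["cy"])/c["fy"],np.ones(len(uv))]@R.T
    p=np.array(c["xyz"]); return p+d*((zp-p[2])/d[:,2])[:,None]
def fit(model,pts):  # 2D rigid: pts = R model + t
    m=np.array(model,float);p=np.array(pts)[:,:2];a=m-m.mean(0);b=p-p.mean(0)
    th=np.arctan2((a[:,0]*b[:,1]-a[:,1]*b[:,0]).sum(),(a*b).sum())
    R=np.array([[np.cos(th),-np.sin(th)],[np.sin(th),np.cos(th)]])
    t=p.mean(0)-R@m.mean(0); return th,R,t,np.linalg.norm(m@R.T+t-p,axis=1)
E
python3 - <<'E'
from h import *
np.set_printoptions(precision=4,suppress=True)
c=ctrl.camera("top")
A=lambda l:np.array(l)/3.6-.36+[195,230]
B=lambda l:(np.array(l)-[396,0])/3.6-.36+[430,230]
P=ray(c,A([(100,28),(366,90),(298,361),(27,296)]),.01)
s=.075
# plate x=image left-ish: TL=(+,-) TR=(-,-) BR=(-,+) BL=(+,+)
th,R,t,r=fit([(s,-s),(-s,-s),(-s,s),(s,s)],P); print("plate",th,t,r)
Rr=ray(c,A([(102,30),(130,37),(80,219),(50,212)]),.018)
m=[(.016,-.106),(0,-.106),(0,-.006),(.016,-.006)]
th2,R2,t2,r2=fit(m,Rr); print("rail corner",th2,t2,r2)
print("corner in plate",R.T@(t2-t))
n=ray(c,A([(118,269)]),.046)[0]; print("nut",n, "expected",t2+R2@[-.032,.014])
F=ray(c,A([(76,240),(274,252),(272,304),(74,294)]),.026)
thf,Rf,tf,rf=fit([(.026,-.014),(-.078,-.014),(-.078,.014),(.026,.014)],F); print("fence pivot",thf,thf-th,tf,rf)
S=ray(c,B([(471,90),(618,90),(618,126),(471,128)]),.022)
ths,Rs,ts,rs=fit([(0,0),(0,-.075),(-.02,-.075),(-.02,0)],S); print("square",ths,ts,rs, "grip",ts+Rs@[-.01,-.04])
Bl=ray(c,B([(506,278),(478,279)]),.0125);print("blade end in sq",(Bl[:,:2]-ts)@Rs)
z=np.load("top0.npy"); 
m=(abs(z[...,0]-.47)<.15)&(abs(z[...,1]+.2)<.12)
E
```

```text
plate 1.3257986633731749 [0.4366 0.2532] [0.002  0.0015 0.0021 0.0016]
rail corner 1.3160011777169438 [0.4168 0.3156] [0.0002 0.0002 0.0003 0.0002]
corner in plate [0.0558 0.0343]
nut [0.3956 0.2877 0.046 ] expected [0.3952 0.2882]
fence pivot 1.506606848129181 0.18080818475600613 [0.3957 0.2885] [0.0004 0.001  0.0005 0.001 ]
square -0.009678939745157236 [ 0.4848 -0.1311] [0.0006 0.0016 0.0008 0.0015] grip [ 0.4744 -0.171 ]
blade end in sq [[-0.0982 -0.0158]
 [-0.0987 -0.0012]]
```

jog_arm --series '[[[-35,-22.2,0,0,0,0,60],[-35,-22.2,0,0,0,0,60],[-35,-22.2,0,0,0,0,60],[-35,-22.2,0,0,0,0,60],[-35,-22.2,0,0,0,0,60],[-35,-22.2,0,0,0,0,60],[-35,-22.2,10,0,0,0,60],[-35,-22.2,20,0,0,0,60],[-34.4,-22,20,0,0,0,60],[0,0,20,0,0,0,60]]]'

```text
time_s: 1.15
eef_pos: [0.3989, 0.2852, 0.1608]
eef_rot: [0.001, 0.124, 0.992, -0.0]
wrist_force: [-1.0, 1.5, -0.4]
opening: 0.706
grasp_force: 0.0
```

Run:
```python
from h import *
np.set_printoptions(precision=4,suppress=True)
o=ctrl.get_obs(); c=ctrl.camera("wrist"); cv2.imwrite("pics/w1.png",c["frame"]); np.save("w1.npy",cloud(c))
print(o["eef_pos"],ctrl.get_obs()["eef_pos"],c["xyz"])
import pickle; pickle.dump({k:c[k] for k in("fx","fy","cx","cy","xyz","rotation")},open("w1.pkl","wb"))
```

```text
[0.3989 0.2852 0.1608] [0.3953 0.2856 0.1571] [0.3271 0.3033 0.3025]
```

View pics/w1.png

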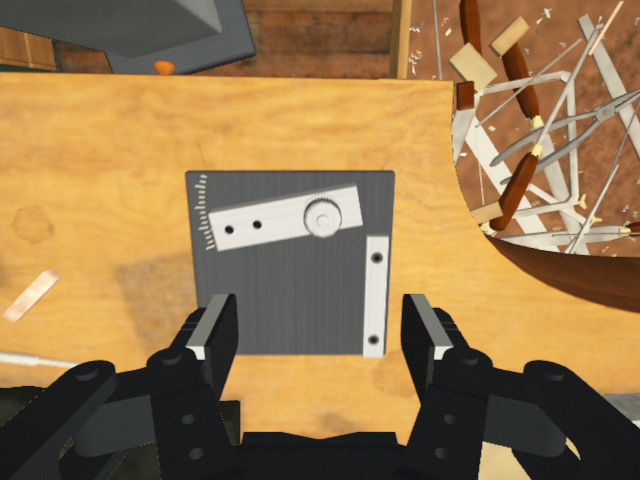

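The wrist view shows the nut top at about (322,216), the rail with corners (366,236), (388,237), (383,357), (363,357), and the fence.

Run:
```python
from h import *
import pickle
np.set_printoptions(precision=4,suppress=True)
c=pickle.load(open("w1.pkl","rb"))
print("nut",ray(c,[(322,216)],.046))
th,R,t,r=fit([(.016,-.106),(0,-.106),(0,-.006),(.016,-.006)],ray(c,[(383,357),(363,357),(366,236),(388,237)],.018)); print("corner",th,t,r,"nut exp",t+R@[-.032,.014])
th,R,t,r=fit([(.026,-.014),(-.078,-.014),(-.078,.014),(.026,.014)],ray(c,[(361,225),(218,250),(208,212),(355,186)],.026)); print("fence",th,t,r)
o=ctrl.get_obs();print(o["eef_pos"],o["eef_rot"],o["q"])
```

```text
nut [[0.3929 0.2887 0.046 ]]
corner 1.3309694402864887 [0.4163 0.3153] [0.0004 0.0006 0.0001 0.0009] nut exp [0.3951 0.2876]
fence 1.5018768551241746 [0.3954 0.2884] [0.0013 0.0012 0.0013 0.0012]
[0.3953 0.2856 0.1571] [-0.0022  0.1238  0.9923 -0.0014] [ 0.3819  0.0717  1.8886 -0.0003  1.1865 -0.9405]
```

jog_arm --series '[[[0.6,2.3,20,0,0,0,55],[0,0,20,0,0,0,50],[0,0,20,0,0,0,50],[0,0,20,0,0,0,50],[0,0,20,0,0,0,50],[0,0,12,0,0,0,50],[0,0,8,0,0,0,50],[0,0,5,0,0,0,50],[0,0,0,0,0,0,50],[0,0,0,0,0,0,50]]]'

```text
time_s: 2.2
eef_pos: [0.3962, 0.2911, 0.0369]
eef_rot: [0.0, 0.122, 0.993, 0.0]
wrist_force: [0.6, 0.7, 0.4]
opening: 0.585
grasp_force: 0.0
```

jog_arm --series '[[[0,0,0,0,0,0,20],[0,0,0,0,0,0,20],[0,0,0,0,0,0,10],[0,0,0,0,0,0,10],[0,0,0,0,0,0,10],[0,0,0,0,0,0,10],[0,0,0,0,0,0,10],[0,0,0,0,0,0,10],[0,0,0,0,0,0,10],[0,0,0,0,0,0,10]]]'

```text
time_s: 3.2
eef_pos: [0.3955, 0.2884, 0.0373]
eef_rot: [-0.0, 0.121, 0.993, -0.003]
wrist_force: [-4.2, -14.6, 15.3]
opening: 0.239
grasp_force: 58.2
```

jog_arm --series '[[[0,-1.5,-1,0,0,-0.1,10],[0,0,0,0,0,-0.14,10],[0,0,0,0,0,-0.14,10],[0,0,0,0,0,-0.14,10],[0,0,0,0,0,-0.14,10],[0,0,0,0,0,-0.14,10],[0,0,0,0,0,-0.14,10],[0,0,0,0,0,-0.14,10],[0,0,0,0,0,-0.14,10],[0,0,0,0,0,-0.14,10]]]'

```text
time_s: 4.2
eef_pos: [0.396, 0.2873, 0.0377]
eef_rot: [-0.001, -0.532, 0.847, -0.002]
wrist_force: [1.1, -11.4, 3.7]
opening: 0.241
grasp_force: 59.9
```

jog_arm --series '[[[0,0,0,0,0,0,10],[0,0,0,0,0,0,10],[0,0,0,0,0,0,10],[0,0,0,0,0,0,50],[0,0,0,0,0,0,50],[0,0,0,0,0,0,50],[0,0,0,0,0,0,50],[0,0,-20,0,0,0,60],[0,0,-40,0,0,0,60],[0,0,-40,0,0,0,60]]]'

```text
time_s: 5.2
eef_pos: [0.3944, 0.2892, 0.1378]
eef_rot: [-0.001, -0.53, 0.848, 0.0]
wrist_force: [0.5, 0.2, -0.9]
opening: 0.704
grasp_force: 0.0
```

Run:
```python
from h import *
c=ctrl.camera("top"); cv2.imwrite("pics/t2.png",cv2.resize(c["frame"][230:335,195:305],None,fx=4,fy=4,interpolation=cv2.INTER_CUBIC))
o=ctrl.get_obs();print(o["eef_pos"],o["eef_rot"],o["q"],o["wrist_force"],o["opening"])
```

```text
[0.39864482 0.29116614 0.1451017 ] [ 4.54514270e-03 -5.29865940e-01  8.48068959e-01 -6.84384230e-04] [ 3.89761512e-01  9.17536700e-02  1.89423714e+00  1.94025834e-04
  1.14641076e+00 -2.29801206e+00] [3.37767076 2.96102641 5.22743578] 0.6996572787882093
```

Run:
```python
from h import *
np.set_printoptions(precision=1,suppress=True)
w=np.load("top0.npy");w1=np.load("side0.npy")
for a in(w,w1):
  for y0 in np.arange(-.30,-.1,.03):
    m=(abs(a[...,0]-.474)<.06)&(a[...,1]>y0)&(a[...,1]<y0+.03); print(round(y0,2),m.sum(),np.nanmax(a[...,2][m])*1000 if m.any() else None)
y=2.688
for i in range(20):
    d=np.array([.077,-.461])/20*1e3
    ey=np.array([np.cos(y),np.sin(y)]); ex=np.array([-ey[1],ey[0]])
    print("[%.1f, %.1f, 0, 0, 0, 0.135, 60],"%(d@ex,d@ey)); y-=.135
print(y)
```

```text
-0.3 1099 274.27686880692437
-0.27 1541 200.09526066022153
-0.24 1071 50.164280427414056
-0.21 943 25.618736970263623
-0.18 942 25.27242830006926
-0.15 1001 25.2808174552025
-0.12 938 4.310434348690828
-0.3 1833 274.67546747800515
-0.27 1615 203.34659770753626
-0.24 111 49.85099065716847
-0.21 387 24.20873203910634
-0.18 935 24.913655939441725
-0.15 868 24.64168056696481
-0.12 913 2.621906860128753
[19.0, -13.6, 0, 0, 0, 0.135, 60],
[17.0, -16.0, 0, 0, 0, 0.135, 60],
[14.7, -18.1, 0, 0, 0, 0.135, 60],
[12.1, -20.0, 0, 0, 0, 0.135, 60],
[9.4, -21.4, 0, 0, 0, 0.135, 60],
[6.4, -22.5, 0, 0, 0, 0.135, 60],
[3.3, -23.1, 0, 0, 0, 0.135, 60],
[0.2, -23.4, 0, 0, 0, 0.135, 60],
[-3.0, -23.2, 0, 0, 0, 0.135, 60],
[-6.1, -22.6, 0, 0, 0, 0.135, 60],
[-9.1, -21.5, 0, 0, 0, 0.135, 60],
[-11.9, -20.1, 0, 0, 0, 0.135, 60],
[-14.5, -18.3, 0, 0, 0, 0.135, 60],
[-16.8, -16.2, 0, 0, 0, 0.135, 60],
[-18.8, -13.8, 0, 0, 0, 0.135, 60],
[-20.5, -11.2, 0, 0, 0, 0.135, 60],
[-21.9, -8.3, 0, 0, 0, 0.135, 60],
[-22.8, -5.3, 0, 0, 0, 0.135, 60],
[-23.3, -2.2, 0, 0, 0, 0.135, 60],
[-23.3, 1.0, 0, 0, 0, 0.135, 60],
-0.011999999999999345
```

View pics/t2.png

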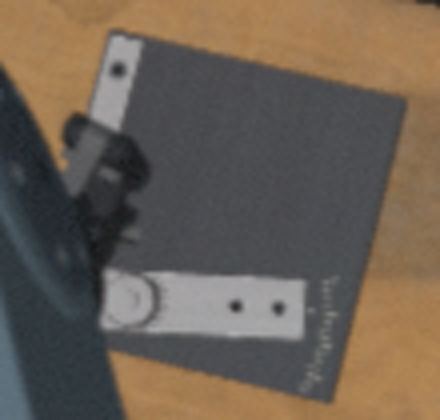

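The picture shows the fence undisturbed at its angle, with the gripper raised clear of the nut at (130,300) in the crop.

jog_arm --series '[[[19,-13.6,0,0,0,0.135,60],[17,-16,0,0,0,0.135,60],[14.7,-18.1,0,0,0,0.135,60],[12.1,-20,0,0,0,0.135,60],[9.4,-21.4,0,0,0,0.135,60],[6.4,-22.5,0,0,0,0.135,60],[3.3,-23.1,0,0,0,0.135,60],[0.2,-23.4,0,0,0,0.135,60],[-3,-23.2,0,0,0,0.135,60],[-6.1,-22.6,0,0,0,0.135,60]]]'

```text
time_s: 6.25
eef_pos: [0.4338, 0.058, 0.1373]
eef_rot: [0.0, 0.119, 0.993, 0.0]
wrist_force: [0.1, -0.5, -0.1]
opening: 0.703
grasp_force: 0.0
```

jog_arm --series '[[[-9.1,-21.5,0,0,0,0.135,60],[-11.9,-20.1,0,0,0,0.135,60],[-14.5,-18.3,0,0,0,0.135,60],[-16.8,-16.2,0,0,0,0.135,60],[-18.8,-13.8,0,0,0,0.135,60],[-20.5,-11.2,0,0,0,0.135,60],[-21.9,-8.3,0,0,0,0.135,60],[-22.8,-5.3,0,0,0,0.135,60],[-20,-1,0,0,0,0.135,60],[-18,1,0,0,0,0.135,60]]]'

```text
time_s: 7.25
eef_pos: [0.4718, -0.1639, 0.1372]
eef_rot: [0.0, 0.714, 0.7, 0.0]
wrist_force: [0.5, -0.3, -0.2]
opening: 0.704
grasp_force: 0.0
```

Run:
```python
from h import *
import pickle
c=ctrl.camera("wrist")
c=ctrl.camera("wrist"); cv2.imwrite("pics/w2.png",c["frame"]); pickle.dump({k:c[k] for k in("fx","fy","cx","cy","xyz","rotation")},open("w2.pkl","wb"))
o=ctrl.get_obs();print(o["eef_pos"],o["eef_rot"],o["q"])
```

```text
[ 0.47212968 -0.16474959  0.1373718 ] [6.14681399e-04 7.13042649e-01 7.01120391e-01 1.76598203e-05] [-5.73397433e-01  1.22372513e-01  1.87808801e+00 -2.57907777e-04
  1.13992481e+00 -5.56429035e-01]
```

View pics/w2.png

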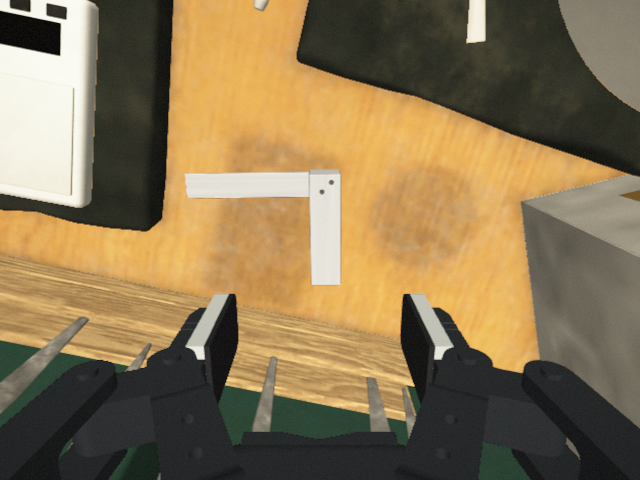

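The wrist view shows the stock top with corners (309,170), (340,170), (341,285), (312,285), the blade running left to x≈186, and the rack steels just behind the gripper.

Run:
```python
from h import *
import pickle
np.set_printoptions(precision=4,suppress=True)
c=pickle.load(open("w2.pkl","rb"))
S=ray(c,[(340,170),(341,285),(312,285),(309.5,170)],.022); print(S)
th,R,t,r=fit([(0,0),(0,-.075),(-.02,-.075),(-.02,0)],S); print("sq",th,t,r,"grip",t+R@[-.01,-.037])
```

```text
[[ 0.4866 -0.1309  0.022 ]
 [ 0.4864 -0.208   0.022 ]
 [ 0.467  -0.2075  0.022 ]
 [ 0.4678 -0.1305  0.022 ]]
sq -0.007681845999757429 [ 0.4872 -0.1318] [0.0011 0.0012 0.0009 0.0013] grip [ 0.477  -0.1687]
```

jog_arm --series '[[[-3.8,4,15,0,0,-0.008,60],[0,0,20,0,0,0,60],[0,0,20,0,0,0,55],[0,0,20,0,0,0,55],[0,0,15,0,0,0,55],[0,0,12,0,0,0,55],[0,0,10,0,0,0,55],[0,0,6,0,0,0,55],[0,0,0,0,0,0,55],[0,0,0,0,0,0,55]]]'

```text
time_s: 8.35
eef_pos: [0.4758, -0.1669, 0.0197]
eef_rot: [0.0, 0.709, 0.705, 0.0]
wrist_force: [-0.0, -1.1, -0.3]
opening: 0.649
grasp_force: 0.0
```

jog_arm --series '[[[-0.5,0,4,0,0,0,55],[0,0,3.5,0,0,0,55],[0,0,0,0,0,0,10],[0,0,0,0,0,0,10],[0,0,0,0,0,0,10],[0,0,0,0,0,0,10],[0,0,0,0,0,0,10],[0,0,0,0,0,0,10],[0,0,0,0,0,0,10],[0,0,0,0,0,0,10]]]'

```text
time_s: 9.35
eef_pos: [0.4758, -0.1674, 0.0121]
eef_rot: [0.0, 0.709, 0.705, 0.0]
wrist_force: [-0.9, 0.4, 6.7]
opening: 0.211
grasp_force: 59.7
```

jog_arm --series '[[[0,0,-2,0,0,0,10],[0,0,-5,0,0,0,10],[0,0,-10,0,0,0,10],[0,0,-15,0,0,0,10],[0,0,-15,0,0,0,10],[0,0,-15,0,0,0,10],[0,0,-10,0,0,0,10],[0,0,-5,0,0,0,10],[0,0,0,0,0,0,10],[0,0,0,0,0,0,10]]]'

```text
time_s: 10.35
eef_pos: [0.4751, -0.167, 0.0884]
eef_rot: [-0.0, 0.709, 0.705, -0.0]
wrist_force: [-0.5, 0.2, -2.7]
opening: 0.213
grasp_force: 58.8
```

Run:
```python
import numpy as np
y=-.0057
for i in range(20):
    d=np.array([-.0048,.4462])/20*1e3
    m=y+0*.033
    ey=np.array([np.cos(m),np.sin(m)]); ex=np.array([-ey[1],ey[0]])
    print("[%.1f, %.1f, 0, 0, 0, -0.0665, 10],"%(d@ex,d@ey)); y+=.0665
print(y)
```

```text
[22.3, -0.4, 0, 0, 0, -0.0665, 10],
[22.3, 1.1, 0, 0, 0, -0.0665, 10],
[22.2, 2.6, 0, 0, 0, -0.0665, 10],
[21.9, 4.1, 0, 0, 0, -0.0665, 10],
[21.6, 5.5, 0, 0, 0, -0.0665, 10],
[21.2, 6.9, 0, 0, 0, -0.0665, 10],
[20.7, 8.3, 0, 0, 0, -0.0665, 10],
[20.1, 9.7, 0, 0, 0, -0.0665, 10],
[19.4, 11.0, 0, 0, 0, -0.0665, 10],
[18.6, 12.3, 0, 0, 0, -0.0665, 10],
[17.8, 13.5, 0, 0, 0, -0.0665, 10],
[16.8, 14.6, 0, 0, 0, -0.0665, 10],
[15.8, 15.7, 0, 0, 0, -0.0665, 10],
[14.8, 16.7, 0, 0, 0, -0.0665, 10],
[13.6, 17.7, 0, 0, 0, -0.0665, 10],
[12.4, 18.5, 0, 0, 0, -0.0665, 10],
[11.1, 19.3, 0, 0, 0, -0.0665, 10],
[9.8, 20.0, 0, 0, 0, -0.0665, 10],
[8.5, 20.6, 0, 0, 0, -0.0665, 10],
[7.1, 21.2, 0, 0, 0, -0.0665, 10],
1.3243
```

jog_arm --series '[[[22.3,-0.4,0,0,0,-0.0665,10],[22.3,1.1,0,0,0,-0.0665,10],[22.2,2.6,0,0,0,-0.0665,10],[21.9,4.1,0,0,0,-0.0665,10],[21.6,5.5,0,0,0,-0.0665,10],[21.2,6.9,0,0,0,-0.0665,10],[20.7,8.3,0,0,0,-0.0665,10],[20.1,9.7,0,0,0,-0.0665,10],[19.4,11,0,0,0,-0.0665,10],[18.6,12.3,0,0,0,-0.0665,10]]]'

```text
time_s: 11.35
eef_pos: [0.4722, 0.0567, 0.0879]
eef_rot: [-0.001, 0.439, 0.899, -0.0]
wrist_force: [0.1, 0.6, -1.8]
opening: 0.214
grasp_force: 58.8
```

jog_arm --series '[[[17.8,13.5,0,0,0,-0.0665,10],[16.8,14.6,0,0,0,-0.0665,10],[15.8,15.7,0,0,0,-0.0665,10],[14.8,16.7,0,0,0,-0.0665,10],[13.6,17.7,0,0,0,-0.0665,10],[12.4,18.5,0,0,0,-0.0665,10],[11.1,19.3,0,0,0,-0.0665,10],[9.8,20,0,0,0,-0.0665,10],[8.5,20.6,0,0,0,-0.0665,10],[7.1,21.2,0,0,0,-0.0665,10]]]'

```text
time_s: 12.35
eef_pos: [0.4696, 0.2794, 0.0876]
eef_rot: [-0.001, 0.121, 0.993, -0.0]
wrist_force: [0.6, -0.3, -2.6]
opening: 0.213
grasp_force: 58.8
```

Run:
```python
from h import *
import pickle
c=ctrl.camera("top")
c=ctrl.camera("wrist"); cv2.imwrite("pics/w3.png",c["frame"]); pickle.dump({k:c[k] for k in("fx","fy","cx","cy","xyz","rotation")},open("w3.pkl","wb"))
o=ctrl.get_obs();print(o["eef_pos"],o["eef_rot"],o["wrist_force"])
```

```text
[0.4696278  0.28068388 0.08785654] [-6.38244726e-04  1.20795240e-01  9.92677235e-01  1.00023316e-04] [ 0.77929883 -0.3474377  -2.8317088 ]
```

View pics/w3.png

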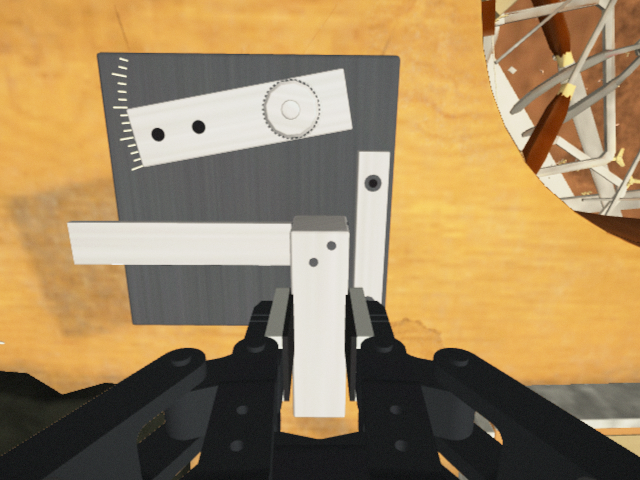

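The square is held straight, with its stock top corner near (349,231), and the fence still leans ahead of it.

Run:
```python
from h import *
import pickle
np.set_printoptions(precision=4,suppress=True)
c=pickle.load(open("w3.pkl","rb"))
H=ray(c,[(349,231),(290,231),(344,416),(296,416)],.0977); print(H)
Rl=ray(c,[(390,152),(358,152),(355,285)],.018); print(Rl)
d=Rl[2]-Rl[1]; print("rail yaw",np.arctan2(d[1],d[0])+np.pi/2)
d=H[2]-H[0]; print("sq yaw",np.arctan2(d[1],d[0])+np.pi/2)
d=H[3]-H[1]; print("sq yaw",np.arctan2(d[1],d[0])+np.pi/2)
co=Rl[1,:2]-np.array([[.2453,-.9694],[.9694,.2453]])@[0,-.006]; print("corner",co)
R=np.array([[.2453,-.9694],[.9694,.2453]]); print("heel rel", (H[0,:2]-co)@R,(np.array([.4696,.2807])-co)@R)
F=ray(c,[(352,130),(142,166)],.026);d=F[1]-F[0];print("fence face yaw-pi",np.arctan2(d[1],d[0])+np.pi)
```

```text
[[0.4387 0.2999 0.0977]
 [0.4341 0.2809 0.0977]
 [0.5102 0.2821 0.0977]
 [0.5059 0.2643 0.0977]]
[[0.4277 0.3291 0.018 ]
 [0.4239 0.3135 0.018 ]
 [0.4944 0.2968 0.018 ]]
rail yaw 1.336920947446719
sq yaw 1.3276486960236777
sq yaw 1.343873602771131
corner [0.4181 0.315 ]
heel rel [-0.0096 -0.0237] [-0.0206 -0.0583]
fence face yaw-pi 1.49852730398506
```

jog_arm --series '[[[0,-1,10,0,0,0,10],[0,0,15,0,0,0,10],[0,0,15,0,0,0,10],[0,0,10,0,0,0,10],[0,0,7,0,0,0,10],[0,0,3,0,0,0,10],[0,0,2,0,0,0,10],[0,0,1.5,0,0,0,10],[0,0,1,0,0,0,10],[0,0,0,0,0,0,10]]]'

```text
time_s: 13.45
eef_pos: [0.4704, 0.2779, 0.0246]
eef_rot: [0.0, 0.123, 0.992, 0.0]
wrist_force: [-0.6, 0.2, -4.0]
opening: 0.212
grasp_force: 59.0
```

jog_arm --series '[[[0,0,1,0,0,0,10],[0,0,1,0,0,0,10],[0,0,0.5,0,0,0,10],[0,0,0.5,0,0,0,10],[0,0,0,0,0,0,10],[0,0,0,0,0,0,10],[0,0,0,0,0,0,10],[0,0,0,0,0,0,10],[0,0,0,0,0,0,10],[0,0,0,0,0,0,10]]]'

```text
time_s: 14.45
eef_pos: [0.4704, 0.2779, 0.0222]
eef_rot: [0.0, 0.122, 0.992, 0.0]
wrist_force: [-2.5, -0.0, 5.9]
opening: 0.207
grasp_force: 60.1
```

jog_arm --series '[[[0,2,0,0,0,0,10],[0,2,0,0,0,0,10],[0,2,0,0,0,0,10],[0,1,0,0,0,0,10],[0,1,0,0,0,0,10],[0,1,0,0,0,0,10],[0,1,0,0,0,0,10],[0,0,0,0,0,0,10],[0,0,0,0,0,0,10],[0,0,0,0,0,0,10]]]'

```text
time_s: 15.45
eef_pos: [0.4733, 0.2868, 0.0222]
eef_rot: [0.001, 0.122, 0.992, -0.001]
wrist_force: [-1.4, -4.7, 6.0]
opening: 0.214
grasp_force: 59.9
```

jog_arm --series '[[[0,1,0,0,0,0,10],[0,0.5,0,0,0,0,10],[0,0.5,0,0,0,0,10],[0,0,0,0,0,0,10],[0,0,0,0,0,0,10],[0,0,0,0,0,0,10],[0,0,0,0,0,0,10],[0,0,0,0,0,0,10],[0,0,0,0,0,0,10],[0,0,0,0,0,0,10]]]'

```text
time_s: 16.45
eef_pos: [0.4737, 0.2887, 0.0221]
eef_rot: [0.0, 0.122, 0.992, -0.001]
wrist_force: [-1.0, -4.7, 5.6]
opening: 0.211
grasp_force: 60.0
```

jog_arm --series '[[[0,0.5,0,0,0,0,10],[0,0.5,0,0,0,0,10],[0,0.5,0,0,0,0,10],[0,0.5,0,0,0,0,10],[0,0.5,0,0,0,0,10],[0,0,0,0,0,0,10],[0,0,0,0,0,0,10],[0,0,0,0,0,0,10],[0,0,0,0,0,0,10],[0,0,0,0,0,0,10]]]'

```text
time_s: 17.45
eef_pos: [0.4742, 0.2908, 0.0221]
eef_rot: [0.0, 0.122, 0.992, -0.001]
wrist_force: [-1.7, -6.2, 5.2]
opening: 0.213
grasp_force: 60.1
```

jog_arm --series '[[[2,0.5,0,0,0,0,10],[2,0.5,0,0,0,0,10],[2,0,0,0,0,0,10],[2,0,0,0,0,0,10],[2,0,0,0,0,0,10],[2,0,0,0,0,0,10],[2,0,0,0,0,0,10],[2,0,0,0,0,0,10],[0,0,0,0,0,0,10],[0,0,0,0,0,0,10]]]'

```text
time_s: 18.45
eef_pos: [0.4611, 0.2942, 0.0223]
eef_rot: [0.002, 0.122, 0.992, -0.002]
wrist_force: [6.1, -14.0, 2.1]
opening: 0.21
grasp_force: 59.7
```

jog_arm --series '[[[1,0,0,0,0,0,10],[1,0,0,0,0,0,10],[1,0,0,0,0,0,10],[1,0,0,0,0,0,10],[1,0,0,0,0,0,10],[1,0,0,0,0,0,10],[1,0,0,0,0,0,10],[1,0,0,0,0,0,10],[0,0,0,0,0,0,10],[0,0,0,0,0,0,10]]]'

```text
time_s: 19.45
eef_pos: [0.4539, 0.2961, 0.0224]
eef_rot: [0.003, 0.122, 0.992, -0.002]
wrist_force: [6.6, -14.6, 1.4]
opening: 0.214
grasp_force: 59.7
```

jog_arm --series '[[[1,0,0.5,0,0,0,10],[1,0,0,0,0,0,10],[1,0,0,0,0,0,10],[1,0,0,0,0,0,10],[0.5,0,0,0,0,0,10],[0.5,0,0,0,0,0,10],[0,0,0,0,0,0,10],[0,0,0,0,0,0,10],[0,0,0,0,0,0,10],[0,0,0,0,0,0,10]]]'

```text
time_s: 20.45
eef_pos: [0.4501, 0.2971, 0.0224]
eef_rot: [0.004, 0.122, 0.992, -0.002]
wrist_force: [9.5, -16.7, 3.4]
opening: 0.211
grasp_force: 59.8
```

jog_arm --series '[[[0.5,0,0,0,0,0,10],[0.5,0,0,0,0,0,10],[0.5,0,0,0,0,0,10],[0.5,0,0,0,0,0,10],[0,0,0,0,0,0,10],[0,0,0,0,0,0,10],[0,0,0,0,0,0,10],[0,0,0,0,0,0,10],[0,0,0,0,0,0,10],[0,0,0,0,0,0,10]]]'

```text
time_s: 21.45
eef_pos: [0.4482, 0.2975, 0.0224]
eef_rot: [0.004, 0.122, 0.992, -0.002]
wrist_force: [10.5, -15.8, 3.1]
opening: 0.216
grasp_force: 59.8
```

Run:
```python
from h import *
import pickle
c=ctrl.camera("wrist"); cv2.imwrite("pics/w4.png",c["frame"]); pickle.dump({k:c[k] for k in("fx","fy","cx","cy","xyz","rotation")},open("w4.pkl","wb"))
o=ctrl.get_obs();print(o["eef_pos"],o["eef_rot"],o["wrist_force"],o["torque"])
```

```text
[0.44818208 0.29751576 0.02233439] [ 0.00372224  0.12228014  0.9924874  -0.00157164] [  8.60447526 -16.2058129    1.86138288] [-2.97792586 -1.49387598  0.02586999]
```

View pics/w4.png

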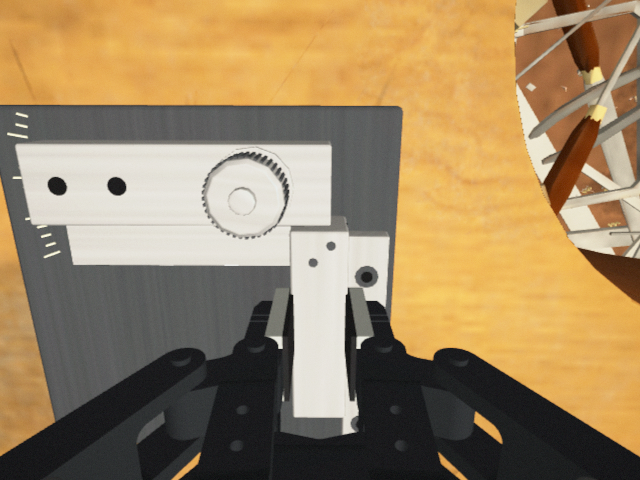

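The fence now looks almost parallel to the blade (its edge runs from (32,225) to (331,226)), and the stock lies along the rail. I'll keep pressing until the force climbs.

jog_arm --series '[[[0.5,0,0,0,0,0,10],[0.5,0,0,0,0,0,10],[0.5,0,0,0,0,0,10],[0.5,0,0,0,0,0,10],[0,0,0,0,0,0,10],[0,0,0,0,0,0,10],[0,0,0,0,0,0,10],[0,0,0,0,0,0,10],[0,0,0,0,0,0,10],[0,0,0,0,0,0,10]]]'

```text
time_s: 22.5
eef_pos: [0.4481, 0.2976, 0.0224]
eef_rot: [0.005, 0.122, 0.992, -0.001]
wrist_force: [16.1, -19.1, -2.8]
opening: 0.213
grasp_force: 59.1
```

jog_arm --series '[[[0.5,0,0.5,0,0,0,10],[0,0.5,0.5,0,0,0,10],[0,0,0.5,0,0,0,10],[0,0,0,0,0,0,10],[0,0,0,0,0,0,10],[0,0,0,0,0,0,10],[0,0,0,0,0,0,10],[0,0,0,0,0,0,10],[0,0,0,0,0,0,10],[0,0,0,0,0,0,10]]]'

```text
time_s: 23.5
eef_pos: [0.4481, 0.2976, 0.0223]
eef_rot: [0.006, 0.122, 0.992, -0.002]
wrist_force: [11.7, -24.9, 11.2]
opening: 0.213
grasp_force: 60.8
```

Run:
```python
from h import *
np.set_printoptions(precision=4,suppress=True)
c=ctrl.camera("wrist"); f=c["frame"]; cv2.imwrite("pics/w5.png",cv2.resize(f[120:300,0:420],None,fx=1.9,fy=1.9,interpolation=cv2.INTER_CUBIC))
import pickle; pickle.dump({k:c[k] for k in("fx","fy","cx","cy","xyz","rotation")},open("w5.pkl","wb"))
o=ctrl.get_obs();print(o["eef_pos"],o["eef_rot"],o["wrist_force"],o["time_s"])
```

```text
[0.4481 0.2976 0.0223] [ 0.0056  0.1221  0.9925 -0.002 ] [ 11.1755 -24.4664  11.6447] 23.55
```

View pics/w5.png

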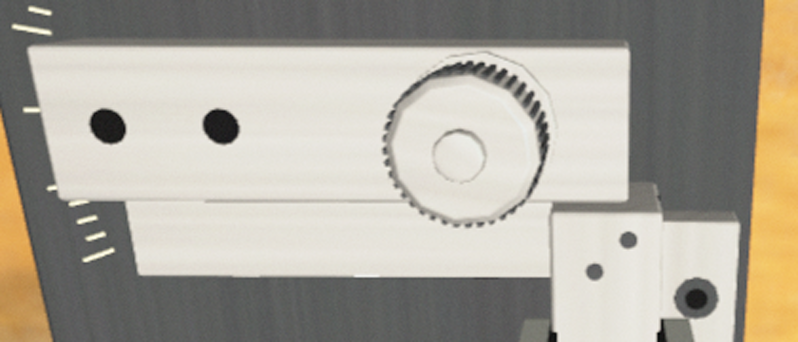

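The fence lies flat along the blade and the stock lies on the rail. Pressing forces are about 21 N toward the rail and 17 N toward the fence, with about 14 N downward.

```bash
python3 -c "
from bench import ctrl
print(ctrl.hand_in())"
```

```text
the job is handed in; nothing more can be done
None
```

I handed the job in at about 23.6 s with the nut turned back about 1.36 rad, the fence swung flat against the blade, and the square still gripped and pressed against both rail and fence; the hand-in returned no verdict.

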